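# Line up the circuit breakers on the rail by width

## Task

Put the four white circuit breakers on the mounting rail of the wooden board, one centred on each yellow bay, in order of width: the narrowest in the bay next to the green earth terminal, then each wider one further along, the widest at the grey end. Each must sit fully down over the rail, upright and square to it, with its width along the rail, and be let go.

Things in the scene. Friction and masses are not known exactly. Their poses are not given: they have to be found in the camera images.
- breaker1_mid (a point): Loose white breaker, narrowest of four (one blue switch on top): 18 mm wide (y), 85 long (x), 110 g. Base 32 mm high; on its middle a grip block 45 (x) by 18 (y), from 32 to 74 mm up, switches to 80. Point: 55 mm above underside, in the block; pinch it there along x, above the base's two shoulders. Slot below, 51 mm wide (x), 10 deep, fits over the rail; a half turn changes nothing.
- breaker2_mid (a point): Loose white breaker, second narrowest of four (two blue switches on top): 36 mm wide (y), 85 long (x), 220 g. Base 32 mm high; on its middle a grip block 45 (x) by 36 (y), from 32 to 74 mm up, switches to 80. Point: 55 mm above underside, in the block; pinch it there along x, above the base's two shoulders. Slot below, 51 mm wide (x), 10 deep, fits over the rail; a half turn changes nothing.
- breaker3_mid (a point): Loose white breaker, second widest of four (three blue switches on top): 54 mm wide (y), 85 long (x), 330 g. Base 32 mm high; on its middle a grip block 45 (x) by 54 (y), from 32 to 74 mm up, switches to 80. Point: 55 mm above underside, in the block; pinch it there along x, above the base's two shoulders. Slot below, 51 mm wide (x), 10 deep, fits over the rail; a half turn changes nothing.
- breaker4_mid (a point): Loose white breaker, widest of four (four blue switches on top): 72 mm wide (y), 85 long (x), 440 g. Base 32 mm high; on its middle a grip block 45 (x) by 72 (y), from 32 to 74 mm up, switches to 80. Point: 55 mm above underside, in the block; pinch it there along x, above the base's two shoulders. Slot below, 51 mm wide (x), 10 deep, fits over the rail; a half turn changes nothing.
- bay_a: Yellow patch, bay 1 of 4 from the robot's left, 56 mm along the rail, 122 across, on the 18 mm dark board under the rail. Origin: bay centre, mid-rail, at the board's upper face; x across the rail (away from robot), y along it to the left, z up. Rail 35 mm wide, 7 high; a seated breaker straddles it, standing on the board, its point 55 mm above this origin.
- bay_b: Yellow patch, bay 2 of 4 from the robot's left, 56 mm along the rail, 122 across, on the 18 mm dark board under the rail. Origin: bay centre, mid-rail, at the board's upper face; x across the rail (away from robot), y along it to the left, z up. Rail 35 mm wide, 7 high; a seated breaker straddles it, standing on the board, its point 55 mm above this origin.
- bay_c: Yellow patch, bay 3 of 4 from the robot's left, 56 mm along the rail, 122 across, on the 18 mm dark board under the rail. Origin: bay centre, mid-rail, at the board's upper face; x across the rail (away from robot), y along it to the left, z up. Rail 35 mm wide, 7 high; a seated breaker straddles it, standing on the board, its point 55 mm above this origin.
- bay_d: Yellow patch, bay 4 of 4 from the robot's left, 56 mm along the rail, 122 across, on the 18 mm dark board under the rail. Origin: bay centre, mid-rail, at the board's upper face; x across the rail (away from robot), y along it to the left, z up. Rail 35 mm wide, 7 high; a seated breaker straddles it, standing on the board, its point 55 mm above this origin.
- earth_end: Green earth terminal with a yellow stripe, fixed at one end of the rail, left or right (a grey piece is at the other end), 65 to 75 mm beyond the nearest bay; bays are 80 to 100 mm apart. 50 mm across the rail, 22 along it, 36 high; origin: centre of its underside, on the board. The row of breakers starts at this end.
There are look-alikes about, which are no part of the job. Leave any orange or red look-alike of the part that bears breaker2_mid alone.

How it is judged:
At the end, for the whole second after the job is handed in: Counted from the green terminal, the 1-, 2-, 3- and 4-switch breakers stand in the four bays in that order, each within 14 mm of its bay's centre, down over the rail (point 51 to 59 mm above the board), upright within 0.07 rad, square within 0.2 rad, at rest (((y of earth_end in the frame of bay_b above 0 m and horizontal distance between breaker1_mid and bay_a below 0.014 m and horizontal distance between breaker2_mid and bay_b below 0.014 m and horizontal distance between breaker3_mid and bay_c below 0.014 m and horizontal distance between breaker4_mid and bay_d below 0.014 m) or (y of earth_end in the frame of bay_b below 0 m and horizontal distance between breaker1_mid and bay_d below 0.014 m and horizontal distance between breaker2_mid and bay_c below 0.014 m and horizontal distance between breaker3_mid and bay_b below 0.014 m and horizontal distance between breaker4_mid and bay_a below 0.014 m)) and z of breaker1_mid in the frame of bay_b between 0.051 and 0.059 m and angle between each of breaker1_mid, breaker2_mid, breaker3_mid, breaker4_mid's own z axis and vertical below 0.07 rad and angle between the x axis of each of breaker1_mid, breaker2_mid, breaker3_mid, breaker4_mid and the x axis of bay_b, either way round below 0.2 rad and z of breaker2_mid in the frame of bay_b between 0.051 and 0.059 m and z of breaker3_mid in the frame of bay_b between 0.051 and 0.059 m and z of breaker4_mid in the frame of bay_b between 0.051 and 0.059 m and linear speed of each of breaker1, breaker2, breaker3, breaker4 below 0.02 m/s); the robot touches nothing.
It also fails if it takes over 99 s, if anything falls off the work surface, if the arm or the gripper's body presses on something with over 40 N, if the wrist force passes 120 N, or if a joint passes its speed limit or range.

## Robot

A 6-joint arm with a two-finger parallel gripper is mounted at the origin on the work surface. World frame = base frame: x ahead of the robot, y to its left, z up, the work surface at z = 0. Lengths are in m, angles in rad, forces in N, time in s.
With the tool pointing down it reaches from about 0.35 to 0.775 m from the base axis. Payload 7.3 kg.
Tool frame: the origin (TCP) lies midway between the tips of the shut fingers; the grasp point (between the pads) lies 19 mm behind it; z points along the fingers, y is the direction in which the jaws open and shut (so a half turn about z gives the same grasp; the last joint's range is limited). The gripper opens to 92 mm and grips with 3 to 60 N. Pads are 19 mm wide; open, the fingers measure 130 mm over their backs; the gripper's body (75 mm by 190 mm) begins 47 mm behind the grasp point.
Start: joints at [1.062, 0.342, 1.524, -0, 1.275, -0.146], TCP at [0.186, 0.491, 0.227] pointing down, gripper open.
Joint ranges: [-2.53, 2.53], [-0.77, 2.02], [0.04, 2.7], [-1, 4.14], [0.28, 2.66], [-3.11, 3.11]. Speed limits (rad/s): [2.57, 2.57, 3.14, 3.14, 3.14, 3.14].

## Interface

Orientations are given as [roll, pitch, yaw] about the fixed x, y, z axes, in that order (R = Rz(yaw) Ry(pitch) Rx(roll)).
In Python, from cell import robot, imaging gives the robot as it stands. The module is installed in compiled form; this text tells all that it offers.
- The arm moves only by the tool send_rows, never from a script. Its argument "plan" is a list of rows, each a list of 3 entries, a list of its own where there are three numbers: the shift along the world's x, y, z in m, then the turn, a rotation vector about the world's x, y, z in rad, then the closure in counts, from 0 (fully open) to 255 (shut). A call has 1 to 20 rows; each row shifts and turns the commanded pose from where the row before left it; what a row does not reach is not made up. A row lasts 1/10 s, in which the tool goes at most 50 mm and 8.59 degrees, less where a joint would pass 70% of its speed; a pose out of reach is approached as far as the arm can. A call is refused whole if a number of a shift passes 0.05 or a number of a turn 0.15, either way. A call with a gripper value outside its range is refused whole. The fingers move at their own pace and stop on an object; "newtons" is the grip in N (left out, the last holds). Time passes only in rows, so rows that do not move let the fingers close. It gives the time, the measured TCP pose, the force and the opening at its end, in the units of the state.
- robot.observe(): the state, without advancing time (a new reading comes with each control period).
- imaging.read_camera(name): name is "scene" or "top" or "wrist"; returns a dict with "pixels" (420x560x3 uint8, red, green, blue), "fx", "fy", "cx", "cy" (pixels), "world_from_camera" (4x4, takes a point from camera to world coordinates). Camera axes: x right, y down, z forward; pixel columns grow to the right and rows downward; lengths in m; the calibration is good to about 2 mm. A picture is of the moment at which its call begins. There is no depth.
- robot.hand_in(): hands the job in, once; it reports no verdict.
The state is a dict: "time": time; "qpos": joint angles; "qvel": joint speeds; "joint_efforts": joint torques, N m; "tool_pos": TCP position; "tool_rot": TCP orientation; "contact_force": force on the tool from outside, world axes, zero at the start; "torque": the same for the moment, N m; "opening": finger opening in m.
Only numpy, scipy, OpenCV 4.12 (cv2) and the standard library are available. Lean on these libraries where they do the work, as an engineer would, in place of code of your own. Each camera call takes 0.05 s, during which the arm holds its last target.

## Working session

There is one attempt and no reset: what is moved stays moved. The work goes in short steps, Python scripts to look and compute and a tool call to move; the robot and the scene stay as the last step left them, time stands still between calls to the robot, and variables do not carry over. Pictures are saved under pics/ and viewed, and the job is handed in when it is done.

Besides the shell and the picture viewer there is one more tool, called as a command line: name --argument value ..., lists and objects as JSON in quotes. send_rows: Moves the arm, as the interface text tells. Its arguments: {"type":"object","properties":{"plan":{"type":"array"},"newtons":{"type":"number"}},"required":["plan"]}

```bash
mkdir -p pics; cat > h.py <<'E'
from cell import robot, imaging
import numpy as np, cv2, json
def snap(n,f):
    c=imaging.read_camera(n)
    cv2.imwrite(f'pics/{f}.png',c['pixels'][:,:,::-1])
    np.savez(f'pics/{f}.npz',p=c['pixels'],K=np.array([c['fx'],c['fy'],c['cx'],c['cy']]),T=np.array(c['world_from_camera']))
    return c
class C:
    def __init__(s,f):
        d=np.load(f'pics/{f}.npz'); s.p=d['p'];s.K=d['K'];s.T=d['T']
    def w(s,u,v,z):
        fx,fy,cx,cy=s.K
        d=s.T[:3,:3]@np.array([(u-cx)/fx,(v-cy)/fy,1]);o=s.T[:3,3]
        return o+d*(z-o[2])/d[2]
    def px(s,P):
        fx,fy,cx,cy=s.K
        q=s.T[:3,:3].T@(np.array(P)-s.T[:3,3]);return np.array([fx*q[0]/q[2]+cx,fy*q[1]/q[2]+cy])
E
python3 - <<'E'
from h import *
for n in ['scene','top','wrist']:
    c=snap(n,n+'0'); print(n,c['fx'],np.round(c['world_from_camera'],3).tolist())
print(robot.observe())
E
```

```text
scene 418.1250121967818 [[-0.726, 0.472, -0.5, 0.874], [0.687, 0.492, -0.534, 0.438], [-0.006, -0.732, -0.682, 0.591], [0.0, 0.0, 0.0, 1.0]]
top 475.5702453629436 [[-0.017, -0.995, 0.096, 0.373], [-1.0, 0.015, -0.025, 0.022], [0.023, -0.096, -0.995, 1.177], [0.0, 0.0, 0.0, 1.0]]
wrist 299.8592989835439 [[0.354, 0.892, 0.282, 0.109], [0.935, -0.336, -0.11, 0.521], [-0.003, 0.303, -0.953, 0.385], [0.0, 0.0, 0.0, 1.0]]
{'time': 0.15, 'qpos': array([ 1.06198100e+00,  3.42547007e-01,  1.52475996e+00,  1.68887596e-05,
        1.27535396e+00, -1.45992668e-01]), 'qvel': array([-0.00103758, -0.00246935, -0.0022556 ,  0.00187337,  0.00119533,
        0.0003816 ]), 'joint_efforts': array([ 1.34503003e-03, -4.31473804e+01, -2.44350475e+01,  7.18703703e-02,
        5.37301227e-02, -7.32518924e-05]), 'tool_pos': array([0.18616651, 0.49059207, 0.22622587]), 'tool_rot': array([-3.14053810e+00, -1.71386094e-04,  2.77876498e+00]), 'contact_force': array([-0.77288633, -0.60205513,  1.00073128]), 'torque': array([-0.00151999,  0.00164845, -0.01697015]), 'opening': 0.09180398448358168}
```

View pics/top0.png

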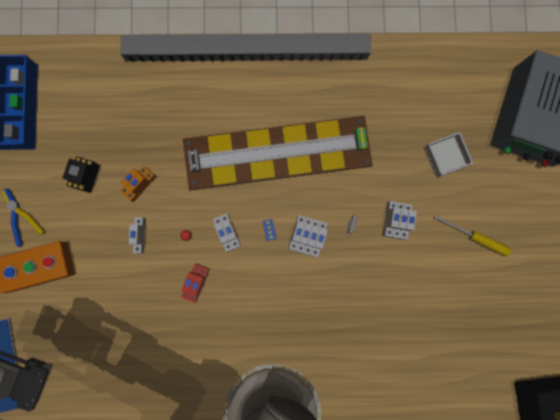

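View pics/scene0.png

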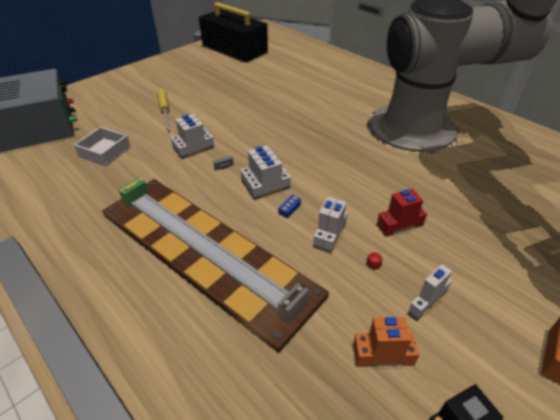

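View pics/wrist0.png

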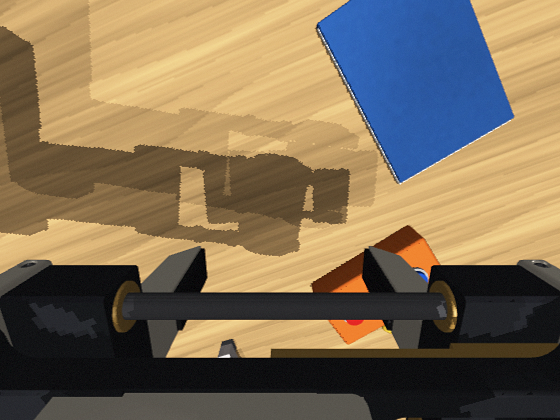

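The top view shows the green earth terminal at (362,138), on the robot's right, and the grey end at (194,160). White breakers, apparently: 1-switch (137,235), 2-switch (227,232), 4-switch (309,236), 3-switch (401,220). Look-alikes: orange (136,183) and red (195,283). I'll enlarge to confirm.

```bash
python3 - <<'E'
from h import *
p=C('top0').p[:,:,::-1]
def up(a,k): return cv2.resize(a,None,fx=k,fy=k,interpolation=cv2.INTER_CUBIC)
a=up(p[170:270,120:440],2.5); b=up(p[110:200,170:390],3.6)
cv2.imwrite('pics/c1.png',np.vstack([a,np.zeros((5,800,3),np.uint8),cv2.resize(b,(800,327))]))
parts=[C('top0').p[205:265,120:180],C('top0').p[205:265,200:260],C('top0').p[205:265,280:340],C('top0').p[190:250,370:430]]
cv2.imwrite('pics/c2.png',np.vstack([np.hstack([up(q,5) for q in parts[:2]]),np.hstack([up(q,5) for q in parts[2:]])])[:,:,::-1])
E
```

```text
(no output)
```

View pics/c1.png

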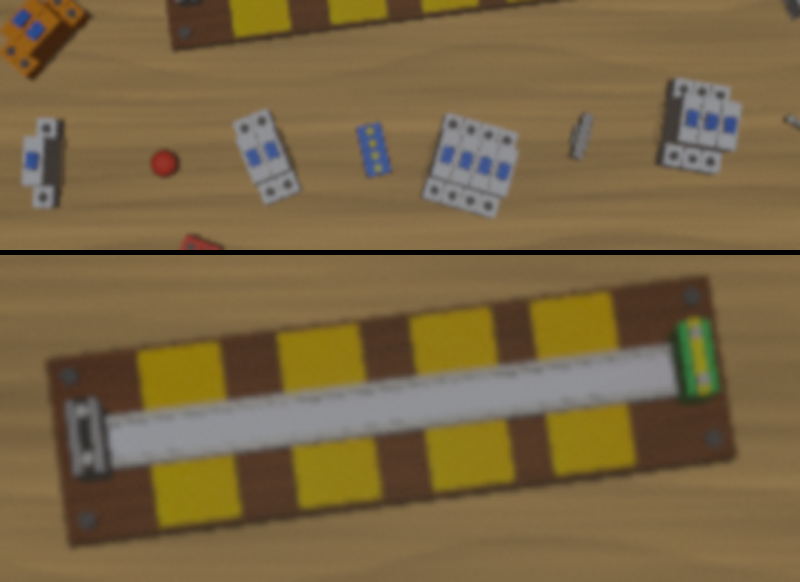

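View pics/c2.png

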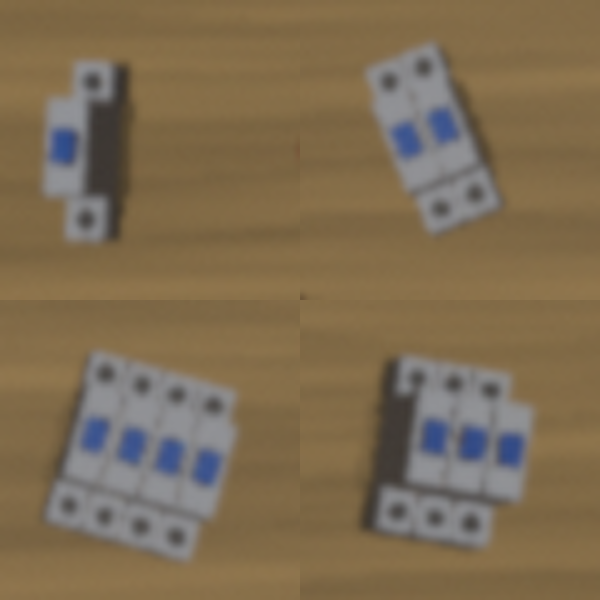

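```bash
cat > fit.py <<'E'
from h import *
from scipy.optimize import minimize
K=3
def bays(f):
    c=C(f); h=cv2.cvtColor(cv2.resize(c.p,None,fx=K,fy=K,interpolation=cv2.INTER_CUBIC),cv2.COLOR_RGB2HSV)
    m=((h[...,0]>20)&(h[...,0]<32)&(h[...,1]>200)&(h[...,2]>100)).astype(np.uint8)
    return c,m
def box(c,x,y,t,L,w,z0,z1):
    R=np.array([[np.cos(t),-np.sin(t)],[np.sin(t),np.cos(t)]]);pts=[]
    for z in {z0,z1}:
        for a in (-.5,.5):
            for b in (-.5,.5):
                q=R@np.array([a*L,b*w])+[x,y]; pts.append((c.px([q[0],q[1],z])+.5)*K-.5)
    return cv2.convexHull(np.array(pts,np.float32))
def fill(shape,o,h):
    m=np.zeros(shape,np.uint8);cv2.fillConvexPoly(m,np.round((h.reshape(-1,2)-o)*16).astype(np.int32),1,shift=4);return m
class Fit:
    def __init__(s,views,x,y,w,z=0):
        s.v=[];s.w=w;s.z=z
        for f,scene in views:
            c=C(f);u,v=c.px([x,y,z+.03]);r=55
            big=cv2.resize(c.p,None,fx=K,fy=K,interpolation=cv2.INTER_CUBIC)
            o=np.array([max(int((u-r)*K),0),max(int((v-r)*K),0)]);im=big[o[1]:o[1]+2*r*K,o[0]:o[0]+2*r*K]
            f_=im.astype(float);fg=((f_[...,2]>f_[...,0]*.80)&(f_[...,2]>70)).astype(np.uint8)
            s.v.append((c,o,im,fg,scene))
    def masks(s,p,i):
        c,o,im,fg,scene=s.v[i];x,y,t=p;z=s.z;S=fg.shape
        base=fill(S,o,box(c,x,y,t,.085,s.w,z,z+.032));bt=fill(S,o,box(c,x,y,t,.085,s.w,z+.032,z+.032))
        blk=fill(S,o,box(c,x,y,t,.045,s.w,z+.032,z+.074));kt=fill(S,o,box(c,x,y,t,.045,s.w,z+.074,z+.074))
        yes=kt|(bt&(1-blk)); allm=base|blk
        return yes,allm
    def cost(s,p):
        t=0
        for i,(c,o,im,fg,scene) in enumerate(s.v):
            yes,a=s.masks(p,i)
            near=cv2.dilate(a,np.ones((37,37),np.uint8))
            t+=((yes==1)&(fg==0)).sum()+((a==0)&(fg==1)&(near==1)).sum()
            if scene: t+=.3*((a==1)&(yes==0)&(fg==0)).sum()
        return float(t)
    def run(s,p0):
        best=None
        for dt in (0,.15,-.15):
            for st in (.012,.004):
                b=np.array(p0)+[0,0,dt] if st==.012 else r.x
                sim=np.array([b,b+[st,0,0],b+[0,st,0],b+[0,0,st*12]])
                r=minimize(s.cost,b,method='Nelder-Mead',options=dict(initial_simplex=sim,xatol=1e-4,fatol=1,maxiter=200))
            if best is None or r.fun<best.fun: best=r
        return best
    def draw(s,p,i):
        c,o,im,fg,sc=s.v[i];yes,a=s.masks(p,i);im=im.copy()
        for m,col in((yes,(255,0,255)),(a,(0,255,0))):
            cs,_=cv2.findContours(m,cv2.RETR_LIST,cv2.CHAIN_APPROX_NONE);cv2.drawContours(im,cs,-1,col,1)
        return np.hstack([im,cv2.cvtColor(fg*255,cv2.COLOR_GRAY2RGB)])
E
python3 - <<'E'
from fit import *
c,m=bays('top0')
m[:100*K]=0;m[200*K:]=0;m[:,:170*K]=0;m[:,352*K:]=0
m=cv2.morphologyEx(m,cv2.MORPH_OPEN,np.ones((5,5)))
n,l,s,ce=cv2.connectedComponentsWithStats(m)
bl=[i for i in range(1,n) if s[i,4]>1000]
print([(ce[i]/K).round(0).tolist() for i in bl], s[bl,4])
bl.sort(key=lambda i:ce[i][0])
for k in range(0,len(bl),2):
    ys,xs=np.nonzero((l==bl[k])|(l==bl[k+1]))
    W=np.array([c.w((u+.5)/K-.5,(v+.5)/K-.5,.018)[:2] for u,v in zip(xs,ys)],np.float32)
    r=cv2.minAreaRect(W*1000);print(r, 'len dir')
    t=[np.mean(W[[ (l[v,u]==b) for u,v in zip(xs,ys)]],0) for b in bl[k:k+2]]; t.sort(key=lambda q:q[0]);d=t[1]-t[0];print('yaw',np.arctan2(d[1],d[0]),np.mean(t,0))
T=C('top0');S=C('scene0')
out=[]
for n,(u,v),w,t0 in((1,(137,235),.018,0),(2,(227,232),.036,.35),(3,(401,220),.054,0),(4,(309,236),.072,-.25)):
    p=T.w(u,v,.05);F=Fit([('top0',0),('scene0',1)],p[0],p[1],w);b=F.run([p[0],p[1],t0]);
    print(n,p[:2].round(3),b.x.round(4),b.fun)
    for i in (0,1):
        G=Fit([(['top0','scene0'][i],i)],p[0],p[1],w);q=G.run(b.x);print('   ',q.x.round(4),q.fun)
    im=np.hstack([F.draw(b.x,0),F.draw(b.x,1)]);out.append(cv2.resize(im,(800,200)) if im.shape[0]>0 else im)
cv2.imwrite('pics/fit0.png',np.vstack(out)[:,:,::-1][:800])
E
```

```text
[[328.0, 129.0], [295.0, 133.0], [258.0, 138.0], [220.0, 143.0], [333.0, 161.0], [299.0, 165.0], [262.0, 170.0], [224.0, 175.0]] [2859 2822 2855 3019 3048 2954 2984 3135]
((616.203369140625, 115.20265197753906), (121.30084991455078, 55.932674407958984), 6.489570140838623) len dir
yaw 0.118892424 [0.61683655 0.11517967]
((627.8052978515625, 19.718807220458984), (120.12557983398438, 54.73173141479492), 6.981932163238525) len dir
yaw 0.12078771 [0.62819916 0.01984434]
((638.7274169921875, -71.34532928466797), (119.70948791503906, 54.73161697387695), 6.937436580657959) len dir
yaw 0.116752885 [ 0.6390434  -0.07123429]
((648.5651245117188, -154.63397216796875), (120.8862533569336, 55.464847564697266), 6.934215545654297) len dir
yaw 0.11745532 [ 0.6489046  -0.15443248]
1 [0.429 0.312] [ 0.4299  0.3162 -0.0315] 676.5999999999999
    [ 0.431   0.3158 -0.0432] 53.0
    [ 0.4295  0.3164 -0.0208] 520.2
2 [0.433 0.1  ] [0.4333 0.104  0.3769] 706.8
    [0.4342 0.1042 0.3708] 43.0
    [0.4327 0.1043 0.3973] 526.5999999999999
3 [ 0.455 -0.315] [ 0.457  -0.3143 -0.1917] 1046.6999999999998
    [ 0.4575 -0.3144 -0.1854] 54.0
    [ 0.4556 -0.3151 -0.1732] 836.4
4 [ 0.421 -0.094] [ 0.4217 -0.0927 -0.2936] 1492.5
    [ 0.4224 -0.0927 -0.2989] 57.0
    [ 0.4198 -0.0957 -0.2955] 1194.6999999999998
```

Confirmed: the four white parts have 1, 2, 4 and 3 switches (left to right). Red and orange are excluded. Fits are good, so I approach breaker 1.

send_rows --plan '[[[0.0245, -0.0175, 0], [0, 0, -0.1245], 0], [[0.0245, -0.0175, 0], [0, 0, -0.1245], 0], [[0.0245, -0.0175, 0], [0, 0, -0.1245], 0], [[0.0245, -0.0175, 0], [0, 0, -0.1245], 0], [[0.0245, -0.0175, 0], [0, 0, -0.1245], 0], [[0.0245, -0.0175, 0], [0, 0, -0.1245], 0], [[0.0245, -0.0175, 0], [0, 0, -0.1245], 0], [[0.0245, -0.0175, 0], [0, 0, -0.1245], 0], [[0.0245, -0.0175, 0], [0, 0, -0.1245], 0], [[0.0245, -0.0175, 0], [0, 0, -0.1245], 0], [[0, 0, 0], [0, 0, 0], 0], [[0, 0, 0], [0, 0, 0], 0]]' --newtons 25

```text
time: 1.35
tool_pos: [0.4313, 0.3155, 0.2263]
tool_rot: [-3.141, 0.0, 1.534]
contact_force: [0.1, 0.0, -0.2]
opening: 0.0918
```

```bash
python3 - <<'E'
from h import *
snap('wrist','w1');c=C('w1')
p=c.p[:,:,::-1].copy()
t=-.037
for z,L in((.032,.085),(.074,.045)):
  q=[]
  for a,b in((-1,-1),(1,-1),(1,1),(-1,1)):
    x=a*L/2;y=b*.009
    q.append(c.px([.431+x*np.cos(t)-y*np.sin(t),.316+x*np.sin(t)+y*np.cos(t),z]))
  cv2.polylines(p,[np.round(q).astype(int)],True,(0,255,0),1)
cv2.imwrite('pics/w1.png',p);print(robot.observe()['tool_pos'],robot.observe()['tool_rot'])
E
```

```text
[0.43074088 0.31598539 0.22641272] [-3.14058677e+00  1.62948835e-04  1.53504652e+00]
```

View pics/w1.png

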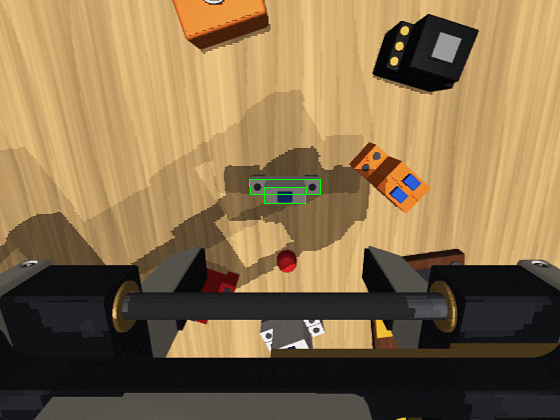

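Model outline overlays breaker 1 within about a pixel in the wrist view at (285,187). The orange look-alike is close, so I descend with the jaws partly closed.

send_rows --plan '[[[0, 0, -0.02], [0, 0, 0], 60], [[0, 0, -0.04], [0, 0, 0], 60], [[0, 0, -0.04], [0, 0, 0], 60], [[0, 0, -0.04], [0, 0, 0], 60], [[0, 0, -0.03], [0, 0, 0], 60], [[0, 0, -0.018], [0, 0, 0], 60], [[0, 0, 0], [0, 0, 0], 60], [[0, 0, 0], [0, 0, 0], 255], [[0, 0, 0], [0, 0, 0], 255], [[0, 0, 0], [0, 0, 0], 255], [[0, 0, 0], [0, 0, 0], 255], [[0, 0, 0], [0, 0, 0], 255], [[0, 0, 0], [0, 0, 0], 255], [[0, 0, 0.02], [0, 0, 0], 255], [[0, 0, 0.03], [0, 0, 0], 255], [[0, 0, 0.04], [0, 0, 0], 255], [[0, 0, 0.04], [0, 0, 0], 255], [[0, 0, 0], [0, 0, 0], 255]]' --newtons 25

```text
time: 3.2
tool_pos: [0.434, 0.3173, 0.1744]
tool_rot: [3.132, -0.005, 1.534]
contact_force: [1.6, 0.6, -0.5]
opening: 0.0446
```

```bash
python3 - <<'E'
from h import *
snap('wrist','w2');snap('scene','s2')
a=C('w2').p;b=C('s2').p
cv2.imwrite('pics/v2.png',np.hstack([cv2.resize(a,(400,300)),cv2.resize(b,(400,300))])[:,:,::-1]);print(robot.observe()['tool_pos'])
E
```

```text
[0.43146487 0.31586763 0.16941399]
```

View pics/v2.png

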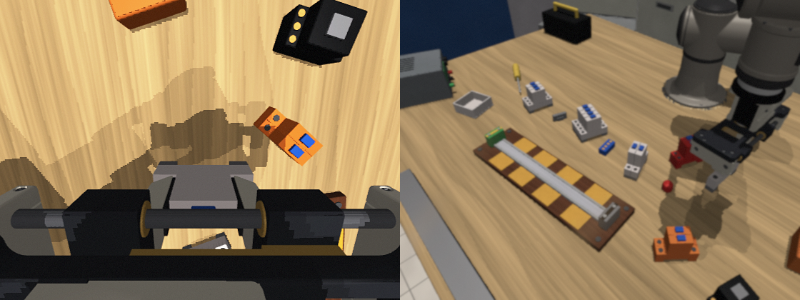

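send_rows --plan '[[[0.0075, -0.0165, 0], [0, 0, 0], 255], [[0.015, -0.034, 0], [0, 0, 0.012], 255], [[0.015, -0.034, 0], [0, 0, 0.012], 255], [[0.015, -0.034, 0], [0, 0, 0.012], 255], [[0.015, -0.034, 0], [0, 0, 0.012], 255], [[0.015, -0.034, 0], [0, 0, 0.012], 255], [[0.015, -0.034, 0], [0, 0, 0.012], 255], [[0.015, -0.034, 0], [0, 0, 0.012], 255], [[0.015, -0.034, 0], [0, 0, 0.012], 255], [[0.015, -0.034, 0], [0, 0, 0.012], 255], [[0.015, -0.034, 0], [0, 0, 0.012], 255], [[0.015, -0.034, 0], [0, 0, 0.012], 255], [[0.015, -0.034, 0], [0, 0, 0.012], 255], [[0.015, -0.034, 0], [0, 0, 0.012], 255], [[0.015, -0.012, 0], [0, 0, 0], 255], [[0, 0, 0], [0, 0, 0], 255], [[0, 0, 0], [0, 0, 0], 255], [[0, 0, 0], [0, 0, 0], 255]]'

```text
time: 5.1
tool_pos: [0.6479, -0.1535, 0.1676]
tool_rot: [-3.139, -0.001, 1.691]
contact_force: [-0.1, 0.9, -1.8]
opening: 0.0448
```

```bash
python3 - <<'E'
from h import *
snap('wrist','w3');c=C('w3')
p=c.p[:,:,::-1].copy();t=.119
for P,Q in((.616,.115),(.628,.0198),(.639,-.0713),(.6488,-.1545)):
  q=[]
  for a,b in((-1,-1),(1,-1),(1,1),(-1,1)):
    x=a*.061;y=b*.028
    q.append(c.px([P+x*np.cos(t)-y*np.sin(t),Q+x*np.sin(t)+y*np.cos(t),.018]))
  cv2.polylines(p,[np.round(q).astype(int)],True,(0,255,0),1)
cv2.imwrite('pics/w3.png',p);print(robot.observe())
E
```

```text
{'time': 5.15, 'qpos': array([-3.47597908e-01,  6.49561099e-01,  1.17361644e+00,  1.62847497e-04,
        1.32007650e+00, -4.67657466e-01]), 'qvel': array([ 0.00260202, -0.0088279 , -0.01083343, -0.0010556 ,  0.00243118,
       -0.00182817]), 'joint_efforts': array([-4.06036377e-01, -5.86722851e+01, -2.51708132e+01,  3.47525929e-02,
        6.55112928e-02,  2.02397117e-03]), 'tool_pos': array([ 0.64807693, -0.15349069,  0.16811449]), 'tool_rot': array([-3.14018074e+00, -8.89704818e-04,  1.69081472e+00]), 'contact_force': array([-0.66423333, -0.50456643, -2.08325891]), 'torque': array([-0.13623452,  0.00305512, -0.04768653]), 'opening': 0.045215786672403856}
```

View pics/w3.png

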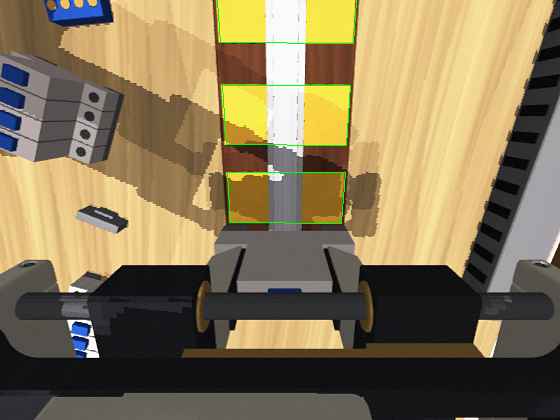

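Bay outlines match the wrist view, with the target bay at (287,197). Lowering breaker 1.

send_rows --plan '[[[0.0005, -0.001, -0.02], [0, 0, 0], 255], [[0, 0, -0.03], [0, 0, 0], 255], [[0, 0, -0.03], [0, 0, 0], 255], [[0, 0, -0.015], [0, 0, 0], 255], [[0, 0, -0.01], [0, 0, 0], 255], [[0, 0, -0.0065], [0, 0, 0], 255], [[0, 0, 0], [0, 0, 0], 255], [[0, 0, 0], [0, 0, 0], 255], [[0, 0, 0], [0, 0, 0], 255]]'

```text
time: 6.05
tool_pos: [0.6498, -0.1558, 0.0581]
tool_rot: [3.14, 0.001, 1.69]
contact_force: [0.3, 1.2, -0.6]
opening: 0.045
```

send_rows --plan '[[[0, 0, -0.001], [0, 0, 0], 255], [[0, 0, 0], [0, 0, 0], 255], [[0, 0, 0], [0, 0, 0], 60], [[0, 0, 0], [0, 0, 0], 60], [[0, 0, 0], [0, 0, 0], 60], [[0, 0, 0], [0, 0, 0], 60], [[0, 0, 0.03], [0, 0, 0], 60], [[0, 0, 0.04], [0, 0, 0], 60], [[0, 0, 0.04], [0, 0, 0], 60], [[0, 0, 0.03], [0, 0, 0], 60], [[0, 0, 0], [0, 0, 0], 60], [[0, 0, 0], [0, 0, 0], 60]]'

```text
time: 7.25
tool_pos: [0.6494, -0.1557, 0.1965]
tool_rot: [3.141, 0.0, 1.69]
contact_force: [0.0, -0.2, -0.4]
opening: 0.0698
```

```bash
python3 - <<'E'
from h import *
snap('wrist','w4');snap('top','t4')
a=C('w4').p;b=C('t4').p
cv2.imwrite('pics/v4.png',np.hstack([cv2.resize(a,(400,300)),cv2.resize(b,(400,300))])[:,:,::-1]);print(robot.observe()['tool_pos'],robot.observe()['opening'])
E
```

```text
[ 0.64852657 -0.15538481  0.19445647] 0.07021645409788274
```

View pics/v4.png

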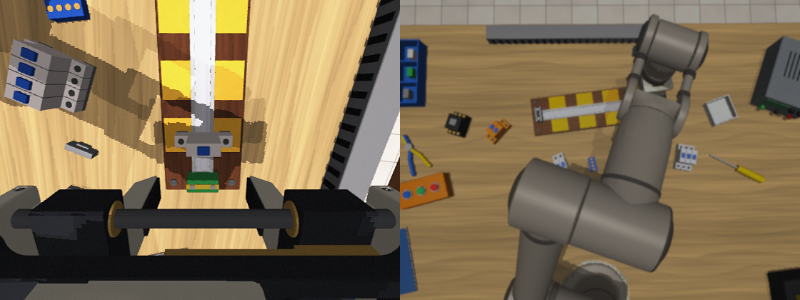

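Breaker 1 stands over the rail in the bay next to green, at (203,143) in the left picture. Next is breaker 2.

send_rows --plan '[[[-0.0115, 0.014, 0], [0, 0, 0.013], 60], [[-0.0215, 0.026, 0], [0, 0, 0.026], 60], [[-0.0215, 0.026, 0], [0, 0, 0.026], 60], [[-0.0215, 0.026, 0], [0, 0, 0.026], 60], [[-0.0215, 0.026, 0], [0, 0, 0.026], 60], [[-0.0215, 0.026, 0], [0, 0, 0.026], 60], [[-0.0215, 0.026, 0], [0, 0, 0.026], 60], [[-0.0215, 0.026, 0], [0, 0, 0.026], 60], [[-0.0215, 0.026, 0], [0, 0, 0.026], 60], [[-0.0215, 0.026, 0], [0, 0, 0.026], 60], [[-0.0095, 0.011, 0], [0, 0, 0.006], 60], [[0, 0, 0], [0, 0, 0], 60], [[0, 0, 0], [0, 0, 0], 60], [[0, 0, 0], [0, 0, 0], 60]]'

```text
time: 8.75
tool_pos: [0.4356, 0.1026, 0.196]
tool_rot: [-3.142, 0.0, 1.942]
contact_force: [0.5, 1.1, 0.3]
opening: 0.0705
```

```bash
cat > ov.py <<'E'
from h import *
import sys
f,X,Y,t,w,z0=sys.argv[1],*map(float,sys.argv[2:7])
snap('wrist',f);c=C(f);p=c.p[:,:,::-1].copy()
for z,L in((.032,.085),(.074,.045)):
  q=[]
  for a,b in((-1,-1),(1,-1),(1,1),(-1,1)):
    x=a*L/2;y=b*w/2
    q.append(c.px([X+x*np.cos(t)-y*np.sin(t),Y+x*np.sin(t)+y*np.cos(t),z+z0]))
  cv2.polylines(p,[np.round(q).astype(int)],True,(0,255,0),1)
cv2.imwrite(f'pics/{f}.png',p);o=robot.observe();print(o['tool_pos'],o['tool_rot'],o['time'])
E
python3 ov.py w5 .434 .1042 .372 .036 0
```

```text
[0.43558921 0.10251639 0.19596774] [-3.14147636e+00  2.15806542e-04  1.94138754e+00] 8.8
```

View pics/w5.png

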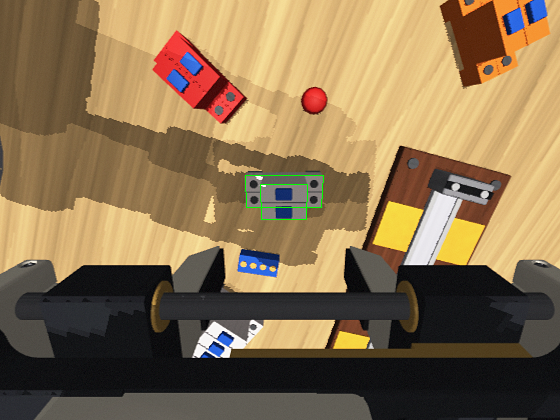

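Outline matches breaker 2 (white, two switches) at (285,200); the red one is well away at (200,75). Grasping it.

send_rows --plan '[[[-0.0015, 0.0015, -0.02], [0, 0, 0], 60], [[0, 0, -0.04], [0, 0, 0], 60], [[0, 0, -0.04], [0, 0, 0], 60], [[0, 0, -0.035], [0, 0, 0], 60], [[0, 0, -0.023], [0, 0, 0], 60], [[0, 0, 0], [0, 0, 0], 60], [[0, 0, 0], [0, 0, 0], 60], [[0, 0, 0], [0, 0, 0], 255], [[0, 0, 0], [0, 0, 0], 255], [[0, 0, 0], [0, 0, 0], 255], [[0, 0, 0], [0, 0, 0], 255], [[0, 0, 0], [0, 0, 0], 255], [[0, 0, 0.02], [0, 0, 0], 255], [[0, 0, 0.03], [0, 0, 0], 255], [[0, 0, 0.04], [0, 0, 0], 255], [[0, 0, 0.04], [0, 0, 0], 255], [[0, 0, 0], [0, 0, 0], 255]]' --newtons 30

```text
time: 10.5
tool_pos: [0.436, 0.1051, 0.1728]
tool_rot: [3.132, 0.003, 1.943]
contact_force: [1.1, 0.6, -2.8]
opening: 0.0447
```

send_rows --plan '[[[0.0105, -0.009, 0], [0, 0, -0.013], 255], [[0.0205, -0.0175, 0], [0, 0, -0.026], 255], [[0.0205, -0.0175, 0], [0, 0, -0.026], 255], [[0.0205, -0.0175, 0], [0, 0, -0.026], 255], [[0.0205, -0.0175, 0], [0, 0, -0.026], 255], [[0.0205, -0.0175, 0], [0, 0, -0.026], 255], [[0.0205, -0.0175, 0], [0, 0, -0.026], 255], [[0.0205, -0.0175, 0], [0, 0, -0.026], 255], [[0.0205, -0.0175, 0], [0, 0, -0.026], 255], [[0.0205, -0.0175, 0], [0, 0, -0.026], 255], [[0.0098, -0.0088, 0], [0, 0, -0.005], 255], [[0, 0, 0], [0, 0, 0], 255], [[0, 0, 0], [0, 0, 0], 255], [[0, 0, 0], [0, 0, 0], 255]]'

```text
time: 11.9
tool_pos: [0.6372, -0.07, 0.167]
tool_rot: [-3.139, -0.001, 1.691]
contact_force: [0.4, -0.2, -2.2]
opening: 0.0449
```

```bash
python3 ov.py w6 .639 -.0713 .119 .036 .11
```

```text
[ 0.63737687 -0.06990912  0.16755357] [-3.14019279e+00 -6.08295188e-04  1.69133655e+00] 11.95
```

View pics/w6.png

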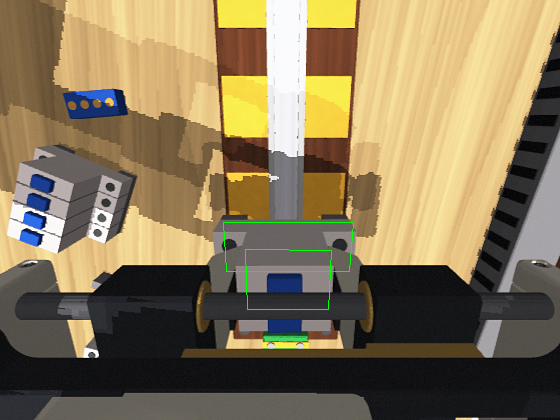

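send_rows --plan '[[[0.0015, -0.001, -0.02], [0, 0, 0], 255], [[0, 0, -0.03], [0, 0, 0], 255], [[0, 0, -0.03], [0, 0, 0], 255], [[0, 0, -0.015], [0, 0, 0], 255], [[0, 0, -0.01], [0, 0, 0], 255], [[0, 0, -0.007], [0, 0, 0], 255], [[0, 0, 0], [0, 0, 0], 255], [[0, 0, 0], [0, 0, 0], 255], [[0, 0, 0], [0, 0, 0], 255], [[0, 0, 0], [0, 0, 0], 60], [[0, 0, 0], [0, 0, 0], 60], [[0, 0, 0], [0, 0, 0], 60], [[0, 0, 0], [0, 0, 0], 60], [[0, 0, 0.03], [0, 0, 0], 60], [[0, 0, 0.04], [0, 0, 0], 60], [[0, 0, 0.04], [0, 0, 0], 60], [[0, 0, 0.03], [0, 0, 0], 60], [[0, 0, 0], [0, 0, 0], 60], [[0, 0, 0], [0, 0, 0], 60]]'

```text
time: 13.85
tool_pos: [0.6397, -0.0715, 0.1967]
tool_rot: [3.14, 0.0, 1.691]
contact_force: [0.5, -0.5, -0.9]
opening: 0.07
```

```bash
python3 ov.py w7 .639 -.0713 .119 .036 .018
```

```text
[ 0.63907244 -0.07135362  0.19531948] [-3.14028680e+00 -4.61151946e-04  1.69073805e+00] 13.9
```

View pics/w7.png

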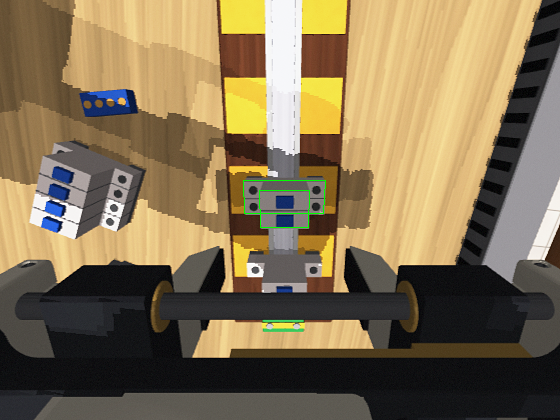

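Breaker 2 is on its bay, matching the outline at (285,200). Next is breaker 3.

send_rows --plan '[[[-0.0095, -0.013, 0], [0, 0, -0.016], 60], [[-0.018, -0.024, 0], [0, 0, -0.03], 60], [[-0.018, -0.024, 0], [0, 0, -0.03], 60], [[-0.018, -0.024, 0], [0, 0, -0.03], 60], [[-0.018, -0.024, 0], [0, 0, -0.03], 60], [[-0.018, -0.024, 0], [0, 0, -0.03], 60], [[-0.018, -0.024, 0], [0, 0, -0.03], 60], [[-0.018, -0.024, 0], [0, 0, -0.03], 60], [[-0.018, -0.024, 0], [0, 0, -0.03], 60], [[-0.018, -0.024, 0], [0, 0, -0.03], 60], [[-0.01, -0.014, 0], [0, 0, -0.02], 60], [[0, 0, 0], [0, 0, 0], 60], [[0, 0, 0], [0, 0, 0], 60], [[0, 0, 0], [0, 0, 0], 60]]'

```text
time: 15.3
tool_pos: [0.4581, -0.3138, 0.1957]
tool_rot: [-3.141, -0.001, 1.385]
contact_force: [-0.5, 0.2, -0.8]
opening: 0.0702
```

```bash
python3 ov.py w8 .4575 -.3144 -.186 .054 0
```

```text
[ 0.45827711 -0.31369302  0.19587891] [-3.14110653e+00 -5.13609042e-04  1.38579651e+00] 15.35
```

View pics/w8.png

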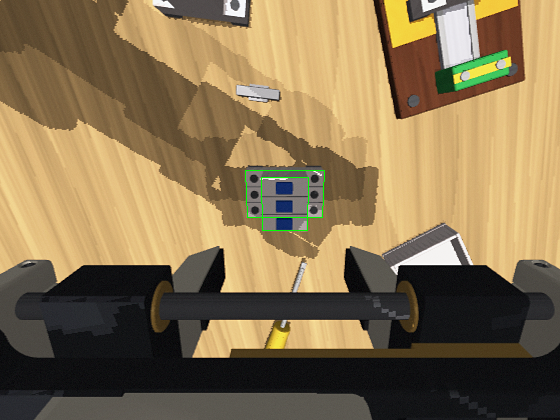

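Breaker 3 (three switches) matches the outline at (285,200). Grasping it.

send_rows --plan '[[[-0.0007, -0.0007, -0.02], [0, 0, 0], 60], [[0, 0, -0.04], [0, 0, 0], 60], [[0, 0, -0.04], [0, 0, 0], 60], [[0, 0, -0.035], [0, 0, 0], 60], [[0, 0, -0.023], [0, 0, 0], 60], [[0, 0, 0], [0, 0, 0], 60], [[0, 0, 0], [0, 0, 0], 60], [[0, 0, 0], [0, 0, 0], 255], [[0, 0, 0], [0, 0, 0], 255], [[0, 0, 0], [0, 0, 0], 255], [[0, 0, 0], [0, 0, 0], 255], [[0, 0, 0], [0, 0, 0], 255], [[0, 0, 0.02], [0, 0, 0], 255], [[0, 0, 0.03], [0, 0, 0], 255], [[0, 0, 0.04], [0, 0, 0], 255], [[0, 0, 0.04], [0, 0, 0], 255], [[0, 0, 0], [0, 0, 0], 255]]' --newtons 40

```text
time: 17.05
tool_pos: [0.4595, -0.317, 0.1736]
tool_rot: [3.133, 0.005, 1.385]
contact_force: [0.3, -0.0, -3.4]
opening: 0.0448
```

send_rows --plan '[[[0.007, 0.014, 0], [0, 0, 0.008], 255], [[0.0145, 0.0285, 0], [0, 0, 0.027], 255], [[0.0145, 0.0285, 0], [0, 0, 0.027], 255], [[0.0145, 0.0285, 0], [0, 0, 0.027], 255], [[0.0145, 0.0285, 0], [0, 0, 0.027], 255], [[0.0145, 0.0285, 0], [0, 0, 0.027], 255], [[0.0145, 0.0285, 0], [0, 0, 0.027], 255], [[0.0145, 0.0285, 0], [0, 0, 0.027], 255], [[0.0145, 0.0285, 0], [0, 0, 0.027], 255], [[0.0145, 0.0285, 0], [0, 0, 0.027], 255], [[0.0145, 0.0285, 0], [0, 0, 0.027], 255], [[0.0145, 0.0285, 0], [0, 0, 0.027], 255], [[0.004, 0.0065, 0], [0, 0, 0], 255], [[0, 0, 0], [0, 0, 0], 255], [[0, 0, 0], [0, 0, 0], 255], [[0, 0, 0], [0, 0, 0], 255], [[0, 0, 0], [0, 0, 0], 255]]'

```text
time: 18.75
tool_pos: [0.6275, 0.0178, 0.1682]
tool_rot: [-3.141, 0.0, 1.688]
contact_force: [-0.3, -1.0, -2.0]
opening: 0.0447
```

```bash
python3 ov.py w9 .628 .0198 .119 .054 .13
```

```text
[0.62762969 0.01789427 0.16829517] [-3.14153867e+00  6.39204740e-05  1.68832760e+00] 18.8
```

View pics/w9.png

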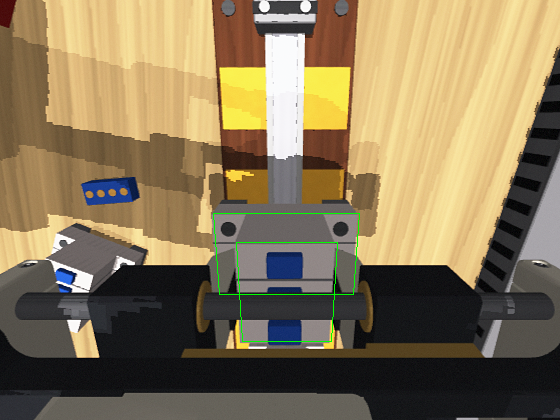

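send_rows --plan '[[[0.0005, 0.001, -0.02], [0, 0, 0], 255], [[0, 0, -0.03], [0, 0, 0], 255], [[0, 0, -0.03], [0, 0, 0], 255], [[0, 0, -0.015], [0, 0, 0], 255], [[0, 0, -0.01], [0, 0, 0], 255], [[0, 0, -0.007], [0, 0, 0], 255], [[0, 0, 0], [0, 0, 0], 255], [[0, 0, 0], [0, 0, 0], 255], [[0, 0, 0], [0, 0, 0], 255], [[0, 0, 0], [0, 0, 0], 60], [[0, 0, 0], [0, 0, 0], 60], [[0, 0, 0], [0, 0, 0], 60], [[0, 0, 0], [0, 0, 0], 60], [[0, 0, 0.03], [0, 0, 0], 60], [[0, 0, 0.04], [0, 0, 0], 60], [[0, 0, 0.04], [0, 0, 0], 60], [[0, 0, 0.03], [0, 0, 0], 60], [[0, 0, 0], [0, 0, 0], 60], [[0, 0, 0], [0, 0, 0], 60]]'

```text
time: 20.7
tool_pos: [0.6285, 0.0199, 0.1967]
tool_rot: [3.14, 0.0, 1.69]
contact_force: [0.2, -0.1, -0.2]
opening: 0.0705
```

```bash
python3 ov.py w10 .628 .0198 .119 .054 .018
```

```text
[0.62783926 0.01993231 0.19533977] [-3.14022524e+00 -3.06277158e-04  1.68983548e+00] 20.75
```

View pics/w10.png

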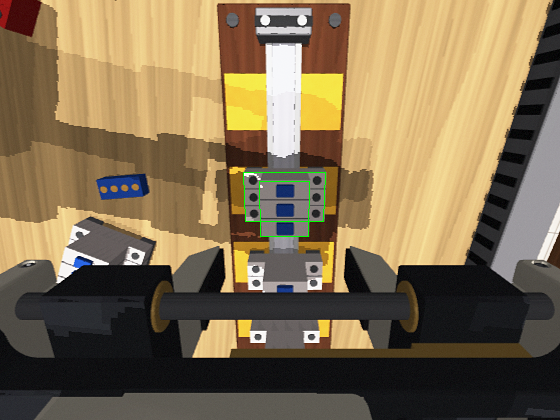

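Breaker 3 is seated at (285,205), about 3 mm off centre at most. Next is breaker 4.

send_rows --plan '[[[-0.0105, -0.0058, 0], [0, 0, -0.021], 60], [[-0.0205, -0.0112, 0], [0, 0, -0.042], 60], [[-0.0205, -0.0112, 0], [0, 0, -0.042], 60], [[-0.0205, -0.0112, 0], [0, 0, -0.042], 60], [[-0.0205, -0.0112, 0], [0, 0, -0.042], 60], [[-0.0205, -0.0112, 0], [0, 0, -0.042], 60], [[-0.0205, -0.0112, 0], [0, 0, -0.042], 60], [[-0.0205, -0.0112, 0], [0, 0, -0.042], 60], [[-0.0205, -0.0112, 0], [0, 0, -0.042], 60], [[-0.0205, -0.0112, 0], [0, 0, -0.042], 60], [[-0.0105, -0.0062, 0], [0, 0, -0.018], 60], [[0, 0, 0], [0, 0, 0], 60], [[0, 0, 0], [0, 0, 0], 60], [[0, 0, 0], [0, 0, 0], 60]]'

```text
time: 22.15
tool_pos: [0.4236, -0.0927, 0.196]
tool_rot: [3.141, -0.0, 1.274]
contact_force: [-0.1, -0.7, -0.6]
opening: 0.0702
```

```bash
python3 ov.py w11 .4222 -.093 -.298 .072 0
```

```text
[ 0.42356893 -0.09263186  0.19604007] [ 3.14156529e+00 -1.78897216e-04  1.27384427e+00] 22.2
```

View pics/w11.png

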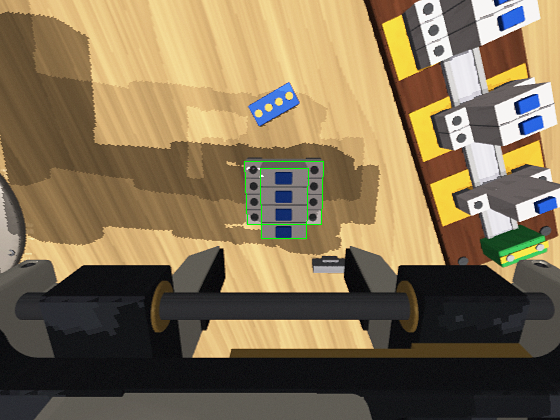

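Breaker 4 (four switches) matches the outline at (285,200). Grasping it.

send_rows --plan '[[[-0.0014, 0, -0.02], [0, 0, 0], 60], [[0, 0, -0.04], [0, 0, 0], 60], [[0, 0, -0.04], [0, 0, 0], 60], [[0, 0, -0.035], [0, 0, 0], 60], [[0, 0, -0.023], [0, 0, 0], 60], [[0, 0, 0], [0, 0, 0], 60], [[0, 0, 0], [0, 0, 0], 60], [[0, 0, 0], [0, 0, 0], 255], [[0, 0, 0], [0, 0, 0], 255], [[0, 0, 0], [0, 0, 0], 255], [[0, 0, 0], [0, 0, 0], 255], [[0, 0, 0], [0, 0, 0], 255], [[0, 0, 0.02], [0, 0, 0], 255], [[0, 0, 0.03], [0, 0, 0], 255], [[0, 0, 0.04], [0, 0, 0], 255], [[0, 0, 0.04], [0, 0, 0], 255], [[0, 0, 0], [0, 0, 0], 255]]' --newtons 45

```text
time: 23.9
tool_pos: [0.4239, -0.0939, 0.1724]
tool_rot: [3.133, 0.001, 1.273]
contact_force: [0.9, -0.7, -4.1]
opening: 0.0448
```

send_rows --plan '[[[0.0095, 0.01, 0], [0, 0, 0.021], 255], [[0.0195, 0.021, 0], [0, 0, 0.042], 255], [[0.0195, 0.021, 0], [0, 0, 0.042], 255], [[0.0195, 0.021, 0], [0, 0, 0.042], 255], [[0.0195, 0.021, 0], [0, 0, 0.042], 255], [[0.0195, 0.021, 0], [0, 0, 0.042], 255], [[0.0195, 0.021, 0], [0, 0, 0.042], 255], [[0.0195, 0.021, 0], [0, 0, 0.042], 255], [[0.0195, 0.021, 0], [0, 0, 0.042], 255], [[0.0195, 0.021, 0], [0, 0, 0.042], 255], [[0.0092, 0.009, 0], [0, 0, 0.018], 255], [[0, 0, 0], [0, 0, 0], 255], [[0, 0, 0], [0, 0, 0], 255], [[0, 0, 0], [0, 0, 0], 255], [[0, 0, 0], [0, 0, 0], 255]]'

```text
time: 25.4
tool_pos: [0.6151, 0.1145, 0.1678]
tool_rot: [-3.141, 0.0, 1.689]
contact_force: [-0.2, 0.2, -4.9]
opening: 0.0447
```

```bash
python3 ov.py w12 .6164 .1152 .119 .072 .13
```

```text
[0.61533735 0.114508   0.16817733] [-3.14128946e+00  4.83168455e-05  1.68892798e+00] 25.45
```

View pics/w12.png

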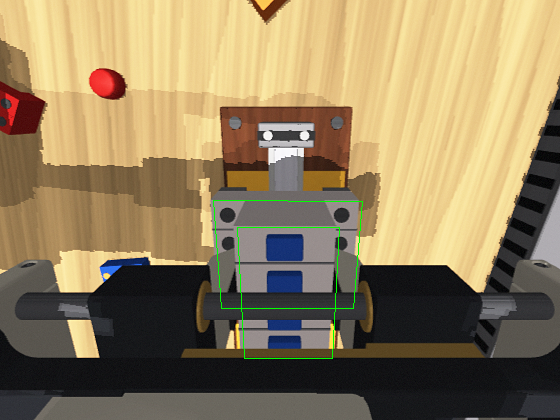

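send_rows --plan '[[[0.001, -0.001, -0.02], [0, 0, 0], 255], [[0, 0, -0.03], [0, 0, 0], 255], [[0, 0, -0.03], [0, 0, 0], 255], [[0, 0, -0.015], [0, 0, 0], 255], [[0, 0, -0.01], [0, 0, 0], 255], [[0, 0, -0.007], [0, 0, 0], 255], [[0, 0, 0], [0, 0, 0], 255], [[0, 0, 0], [0, 0, 0], 255], [[0, 0, 0], [0, 0, 0], 255], [[0, 0, 0], [0, 0, 0], 60], [[0, 0, 0], [0, 0, 0], 60], [[0, 0, 0], [0, 0, 0], 60], [[0, 0, 0], [0, 0, 0], 60], [[0, 0, 0.03], [0, 0, 0], 60], [[0, 0, 0.04], [0, 0, 0], 60], [[0, 0, 0.04], [0, 0, 0], 60], [[0, 0, 0.03], [0, 0, 0], 60], [[0, 0, 0], [0, 0, 0], 60], [[0, 0, 0], [0, 0, 0], 60]]'

```text
time: 27.35
tool_pos: [0.6168, 0.1141, 0.1967]
tool_rot: [3.14, 0.0, 1.69]
contact_force: [-0.7, -0.8, -1.0]
opening: 0.0705
```

send_rows --plan '[[[-0.02, 0.02, 0], [0, 0, 0], 60], [[-0.03, 0.03, 0], [0, 0, 0], 60], [[-0.03, 0.03, 0], [0, 0, 0], 60], [[-0.03, 0.03, 0], [0, 0, 0], 60], [[-0.03, 0.03, 0], [0, 0, 0], 60], [[-0.03, 0.03, 0], [0, 0, 0], 60], [[-0.03, 0.03, 0], [0, 0, 0], 60], [[-0.03, 0.03, 0], [0, 0, 0], 60], [[-0.03, 0.03, 0], [0, 0, 0], 60], [[-0.02, 0.03, 0], [0, 0, 0], 60], [[-0.01, 0.02, 0], [0, 0, 0], 60], [[0, 0, 0], [0, 0, 0], 60], [[0, 0, 0], [0, 0, 0], 60], [[0, 0, 0], [0, 0, 0], 60]]'

```text
time: 28.75
tool_pos: [0.327, 0.423, 0.1954]
tool_rot: [-3.14, 0.001, 1.689]
contact_force: [-0.4, -0.1, 0.8]
opening: 0.07
```

```bash
python3 - <<'E'
from fit import *
snap('top','tf');snap('scene','sf')
out=[]
for n,(x,y),w in((1,(.6488,-.1545),.018),(2,(.639,-.0713),.036),(3,(.628,.0198),.054),(4,(.6164,.1152),.072)):
    F=Fit([('top','tf')][:0]+[('tf',0)],x,y,w,.018)
    b=F.run([x,y,.119]);dx,dy=b.x[0]-x,b.x[1]-y
    print(n,b.x.round(4),'off mm',round(dx*1e3,1),round(dy*1e3,1),b.fun); out.append(cv2.resize(F.draw(b.x,0),(400,200)))
cv2.imwrite('pics/ff.png',np.vstack([np.hstack(out[:2]),np.hstack(out[2:])])[:,:,::-1])
cv2.imwrite('pics/sfb.png',cv2.resize(C('sf').p[150:400,80:360],None,fx=2.2,fy=2.2,interpolation=cv2.INTER_CUBIC)[:,:,::-1])
E
```

```text
1 [ 0.6483 -0.1552  0.0995] off mm -0.5 -0.7 1742.0
2 [ 0.6389 -0.0724  0.0849] off mm -0.1 -1.1 1789.0
3 [0.6277 0.0204 0.1178] off mm -0.3 0.6 1984.0
4 [0.616  0.1146 0.1041] off mm -0.4 -0.6 1998.0
```

View pics/ff.png

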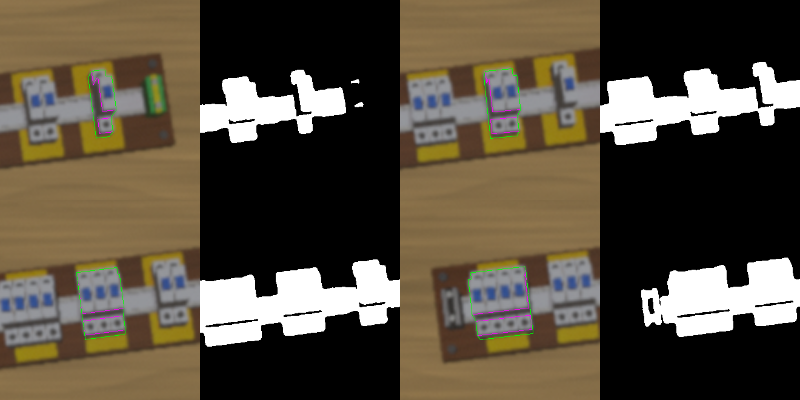

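View pics/sfb.png

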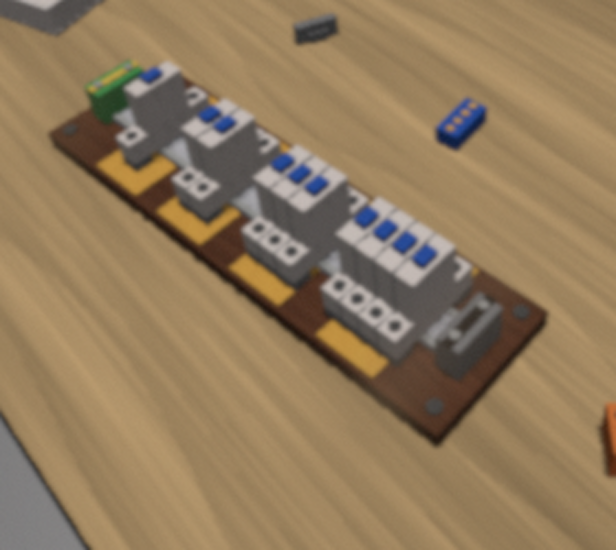

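All four are upright and seated in the order 1-2-3-4 from the green end. The gripper is clear of them.

```bash
python3 -c "
from cell import robot
o=robot.observe();print(o['time'],abs(o['qvel']).max());print(robot.hand_in())"
```

```text
28.85 0.0071105737002219735
the job is handed in; nothing more can be done
None
```

The four white breakers are on the rail in order, with 1, 2, 3 and 4 switches from the green earth terminal to the grey end. I handed the job in at 28.85 s; no verdict was reported.

- **Position:** the last top-view fit puts each breaker within about 1.5 mm of its bay centre. Yaw differs from the rail by less than 0.04 rad.
- **Quality of that fit:** it is looser than the first ones, because the rail is nearly the same colour as the breakers and blurred the outline. The wrist view showed the 3-switch breaker about 3 mm off, while the top fit says under 1 mm. Both are inside the 14 mm limit.
- **Seating:** I judged that they are down over the rail and upright from the scene picture and the release heights, not from a height measurement.
- **Other objects:** I did not touch the red and orange look-alikes. The gripper was open and clear of everything at hand-in.

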